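Hold the angle gauge at the set slope on a round-backed printing-block blank

ROBOT

A 7-joint arm with a two-finger parallel gripper is mounted at the origin on the work surface. World frame = base frame: x ahead of the robot, y to its left, z up, the work surface at z = 0. Lengths are in m, angles in rad, forces in N, time in s.
With the tool pointing down it reaches from about 0.425 to 1.025 m from the base axis. Payload 3.6 kg.
Tool frame: the origin (TCP) lies at the very end of the fingers, on their centre line; the grasp point (between the pads) lies 19 mm behind it; z points along the fingers, y is the line along which they close (so a half turn about z gives the same grasp; the last joint's range is limited). The gripper opens to 85 mm and grips with 20 to 120 N. Pads are 22 mm wide; open, the fingers measure 114 mm over their backs; the gripper's body (76 mm by 85 mm) begins 54 mm behind the grasp point. The pads swing forward as they close: fully open they stand 13 mm farther back than shut.
Start: joints at [-1.31, 0.591, 0.048, 1.609, -0.033, 0.943, -0.034], TCP at [0.251, 0.68, 0.231] pointing down, gripper open.
Joint ranges: [-2.69, 2.69], [-0.47, 2.24], [-1.27, 1.36], [0.19, 2.51], [-1.53, 4.68], [0.08, 2.07], [-3.09, 3.09]. Speed limits (rad/s): [2.57, 2.57, 3.14, 3.14, 3.14, 3.14, 3.14].

INTERFACE

Orientations are given as a 3x3 rotation matrix whose columns are the frame's x, y, z axes.
In Python, from rig import robot gives the robot as it stands.
- The arm moves only by the shell command python3 -m inch 'ROWS' [OPENING]. ROWS is JSON, a list of rows, each a list of 6 numbers: the shift along the tool's x, y, z as a fraction of full scale, then the turn, a rotation vector about the tool's x, y, z as a fraction of full scale. In form: [[dx, dy, dz, rx, ry, rz], ...]. A call has exactly 8 rows; each row is the pose to reach, as a shift and turn from the pose commanded when the call began, along the tool's axes at that moment; what a row does not reach only later rows make up. Full scale, the value 1, is 25 cm for a shift and 45 degrees for a turn. A row lasts 1/8 s, in which the tool goes at most 62.5 mm and 10.7 degrees, less where a joint would pass 70% of its speed; a pose out of reach is approached as far as the arm can. A call with a number of a shift or a turn outside -1 to 1 is refused whole. A call with a gripper value outside its range is refused whole. OPENING is the opening, from 0 (shut) to 1 (fully open), set as the call begins (- or left out, the last holds). The fingers move at their own pace and stop on an object; the grip force is fixed at half the most. Time passes only in rows, so rows that repeat a pose let the fingers close, or fill a call up. It gives the time, the measured TCP pose, the force, the opening and the grip force at its end, in the units of the state.
- robot.state(): the state, without advancing time (a new reading comes with each control period).
- robot.get_image(name): name is "scene" or "top" or "wrist"; returns (picture, depth): 384x512x3 uint8, red, green, blue; 384x512 float32, m along the optical axis (not along the pixel's ray), 0 where there is no reading.
- robot.camera_params(name): a dict with "camera_matrix" (3x3 intrinsics, pixels), "camera_from_world" (4x4, takes a point from world to camera coordinates); the wrist camera has in their place "T_tool_cam" (4x4, takes a point from camera to tool coordinates, whose origin is the TCP and whose axes are the flange's). Camera axes: x right, y down, z forward; pixel columns grow to the right and rows downward; lengths in m; the calibration is good to about 2 mm. The wrist camera is an equidistant fisheye: a pixel r from the principal point sees the ray r / f radians off the axis. A picture is of the moment at which its call begins: read the wrist's pose just before it. camera_params takes no time and is no camera call.
- robot.hand_in(): hands the job in; it is judged then, once.
The state is a dict: "t": time; "q": joint angles; "joint_vel": joint speeds; "joint_torque": joint torques, N m; "position": TCP position; "eef_rot": TCP orientation; "force": force on the tool from outside, world axes, zero at the start; "ft_torque": the same for the moment, N m; "opening": finger opening in m; "grasp_force": force on a finger pad.
Only numpy, scipy, OpenCV 4.12 (cv2) and the standard library are available. Lean on these libraries where they do the work, as an engineer would, in place of code of your own. Each camera call takes 0.05 s, during which the arm holds its last target. There are 200 camera calls.

TASK

The back of the new printing block is to be sawn to the slope already set on the angle gauge, and the carver needs the gauge held while the line is struck along its base. Pick up the gauge, set its base on the crown of the round-backed blank, square across the blank with the crown under the middle part of the base, and rock it over until the swinging pointer settles on the index clip, touching neither pointer nor clip and leaving the other things on the bench where they are. Finish while still holding the gauge there, pointer at rest on the clip and base resting lightly on the wood.

Things in the scene. Friction and masses are not known exactly. Their poses are not given: they have to be found in the camera images.
- gauge: loose pendulum angle gauge, 0.3 to 0.5 kg, upright on its base, 150 mm high. Origin: centre of the base's flat underside. y runs along the base, z up, x is the pointer's axis. Base bar 30 (x) x 140 (y) x 14 (z) mm; above it an open aluminium frame 100 mm wide (y), 12 to 21 mm thick, up to z = 106 mm, in which the pointer hangs before a white panel, its front towards +x; on top the wooden grip
- gauge_grip (a point): centre of the gauge's dark wooden grip block, 24 (x) x 44 (y) x 44 (z) mm, 128 mm above the underside of the base; pinch it from above across its 24 mm thickness (along the gauge's x). This is the place to hold the gauge
- pointer (a joint): angle (rad) of the steel pendulum pointer in the gauge's window, about the gauge's x through a pivot 92 mm above the underside. 0 when the gauge is level; it hangs plumb, so lowering the +y end of the base by an angle makes it read plus that angle (it moves to +y in the window). Swings freely to 0.62 either way, settles in 1 to 2 s
- pointer_tip (a point): the pointer's lower tip, 62 mm from its pivot
- index (a joint): angle (rad), on the pointer's scale, of the small dark steel index clip straddling the gauge's scale arc (lines each 5 degrees, longer each 10, longest at 0). Set anywhere from 0.17 to 0.40, always on the +y side, and held by friction; leave it as set
- index_tip (a point): the point of the index clip, also 62 mm from the pivot: the pointer's tip comes to this point when the pointer stands on the clip (the clip is 6 mm wide)
- blank: printing-block blank on its board, fixed to the bench: slab of log 160 mm long (x), 148 wide (y), 50 thick, flat below, its top a circular arc of radius 80 mm about an axis along its x, wedged between two 11 mm high cleats on a plywood board 200 x 200 x 18 mm. Origin: centre of the board's underside; z up, crown 68 mm above it. The gauge goes across it: gauge x along blank x
- blank_crown (a point): the middle of the crown line, the highest line of the blank, which runs along the blank's x for 80 mm either way
- blank_arc (a point): the centre of the rounded back's arc, 80 mm straight below blank_crown: the underside of a gauge base that rests flat on the round back is 80 mm from it at any slope
- print_block: bystander: carved dark teak printing block with a grip bar, 120 x 100 x 72 mm, origin at the centre of its underside; leave alone
- round_stamp: bystander: small round teak stamp with a knob, diameter 52, height 64 mm, origin at its underside; leave alone
- gouge: bystander: carving gouge lying down, about 185 mm long, 24 mm high, origin under its middle; leave alone
- mallet: bystander: round wooden mallet lying down, 205 mm long, 82 mm thick, origin on the bench below the joint of head and handle; leave alone
- brush: bystander: flat wooden brush lying down, about 200 mm long, origin under it; leave alone
- dye_pot: bystander: open steel pot, diameter 84, height 75 mm, origin at its underside; leave alone
- try_square: bystander: try square lying flat, wooden stock 100 mm and steel blade 150 mm, 14 mm high, origin under the stock's middle; leave alone
There are look-alikes about, which are no part of the job. There is more than one size of the gauge; the one meant has the size given above.

How it is judged:
On the way, in this order (a step that is already met when the one before it is completed fails the run):
1. the gauge is lifted clear of the bench in the gripper (height (world z) of gauge above 0.03 m and contact force between the fingers and gauge above 1 N and contact force between gauge and table below 0.05 N), for 0.2 s.
2. the gauge's base comes to rest on the blank's crown (contact force between gauge and blank above 0.3 N and z of blank_arc in the frame of gauge above -0.085 m and contact force between the fingers and gauge above 1 N), for 0.2 s.
At the end, for the whole second after the job is handed in: Still in the gripper, the gauge rests on the blank only (0.3-30 N), still; touching line within 50 mm of the base's middle, gauge within 70 mm of the blank's middle and square to 0.2 rad; pointer tip at rest within 3 mm of the clip's point (distance between pointer_tip and index_tip below 0.003 m and velocity of joint pointer between -0.2 and 0.2 rad/s and linear speed of gauge below 0.01 m/s and contact force between the fingers and gauge above 1 N and contact force between gauge and blank between 0.3 and 30 N and z of blank_arc in the frame of gauge between -0.084 and -0.076 m and y of blank_arc in the frame of gauge between -0.05 and 0.05 m and x of gauge in the frame of blank between -0.07 and 0.07 m and angle between the x axis of gauge and the x axis of blank, either way round below 0.2 rad and contact force between gauge and table below 0.05 N); the arm keeps its last pose, push and grip.
It fails at once if the pointer or the index clip is touched by the gripper (contact force between the fingers and pointer above 0.3 N or contact force between the fingers and index above 0.3 N).
It fails at once if the gauge is pressed or banged hard on the blank (over 60 N) (contact force between gauge and blank above 60 N).
It fails at once if a bystander is moved by more than 30 mm (distance of any of print_block, round_stamp, gouge, mallet, brush, dye_pot, try_square from where it was at the start of the episode above 0.03 m).
It also fails if it takes over 51 s, if anything falls off the work surface, if the arm or the gripper's body presses on something with over 40 N, if the wrist force passes 120 N, or if a joint passes its speed limit or range.

## Working session

There is one attempt and no reset: what is moved stays moved. The work goes in short steps, Python scripts to look and compute and a shell command to move; the robot and the scene stay as the last step left them, time stands still between calls to the robot, and variables do not carry over. Pictures are saved under pics/ and viewed, at most 10 in all, crops included, and the job is handed in when it is done.

```bash
mkdir -p pics; ls
cat > h.py <<'E'
import numpy as np,cv2
from rig import robot
def grab(n):
    p=robot.camera_params(n); s=robot.state(); im,d=robot.get_image(n)
    np.savez(f'/tmp/{n}.npz',im=im,d=d); return im,d,p,s
def cloud(n,d,p):
    K=np.array(p['camera_matrix']);T=np.linalg.inv(np.array(p['camera_from_world']))
    v,u=np.mgrid[:d.shape[0],:d.shape[1]]
    P=np.stack([(u-K[0,2])/K[0,0]*d,(v-K[1,2])/K[1,1]*d,d],-1)
    W=P@T[:3,:3].T+T[:3,3]; W[d==0]=np.nan; return W
E
python3 - <<'E'
from h import *
out=[]
for n in('scene','top'):
    im,d,p,s=grab(n); np.save(f'/tmp/{n}_W.npy',cloud(n,d,p)); out.append(im)
    print(n,p)
print(s)
cv2.imwrite('pics/a.png',cv2.resize(out[0],(800,600),interpolation=cv2.INTER_CUBIC)[:,:,::-1])
cv2.imwrite('pics/b.png',cv2.resize(out[1],(800,600),interpolation=cv2.INTER_CUBIC)[:,:,::-1])
E
```

```text
pics
scene {'camera_matrix': array([[375.81918937,   0.        , 257.15972311],
       [  0.        , 375.81918937, 192.98892995],
       [  0.        ,   0.        ,   1.        ]]), 'camera_from_world': array([[ 0.41169702,  0.91127285, -0.0093466 , -0.20165145],
       [ 0.73240955, -0.33695795, -0.59163805, -0.32917003],
       [-0.54229311,  0.23673008, -0.80614952,  1.52761856],
       [ 0.        ,  0.        ,  0.        ,  1.        ]])}
top {'camera_matrix': array([[348.52948958,   0.        , 261.05778019],
       [  0.        , 348.52948958, 193.45725494],
       [  0.        ,   0.        ,   1.        ]]), 'camera_from_world': array([[-0.02549514, -0.99964836, -0.00729126,  0.02653915],
       [-0.97508167,  0.02647513, -0.22026078,  0.56924039],
       [ 0.22037636,  0.00149399, -0.97541377,  1.08421959],
       [ 0.        ,  0.        ,  0.        ,  1.        ]])}
{'t': 0.05, 'q': array([-1.31053109,  0.59209379,  0.04829937,  1.60982694, -0.0333054 ,
        0.94270601, -0.03370687]), 'joint_vel': array([ 0.00040029,  0.00082693, -0.00016158, -0.00181641, -0.00016505,
       -0.00093544, -0.00132961]), 'joint_torque': array([ 2.87166338e-03, -5.50453055e+01,  1.55355435e+00, -1.99022609e+01,
        9.58721386e-03,  3.90321700e-03,  1.56572560e-05]), 'position': array([0.25086847, 0.67933019, 0.23015747]), 'eef_rot': array([[-9.38099515e-01,  3.46365222e-01, -6.58402878e-04],
       [ 3.46365827e-01,  9.38097105e-01, -2.12980747e-03],
       [-1.20045405e-04, -2.22601962e-03, -9.99997515e-01]]), 'force': array([ 0.35044253, -0.19669325,  0.31190266]), 'ft_torque': array([ 0.00877143, -0.0477754 ,  0.00398531]), 'grasp_force': 0.0, 'opening': 0.08554345738031863}
```

View pics/a.png

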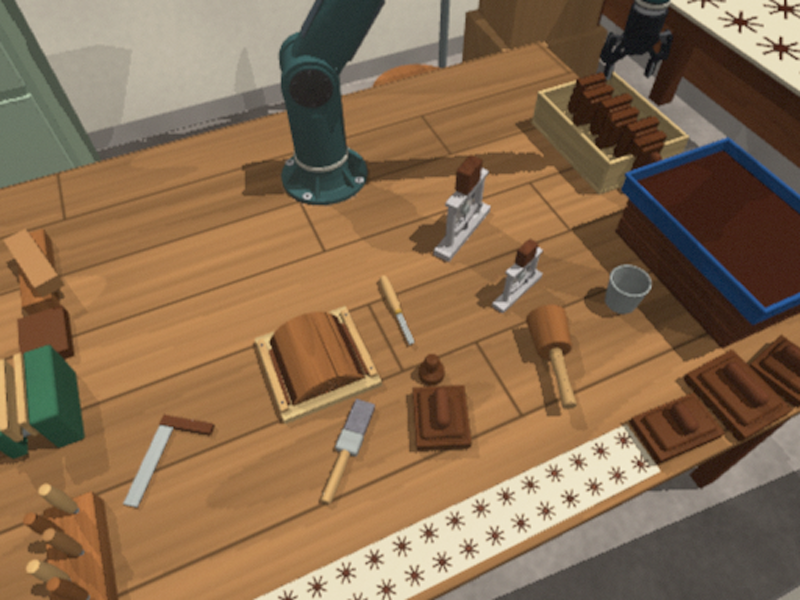

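View pics/b.png

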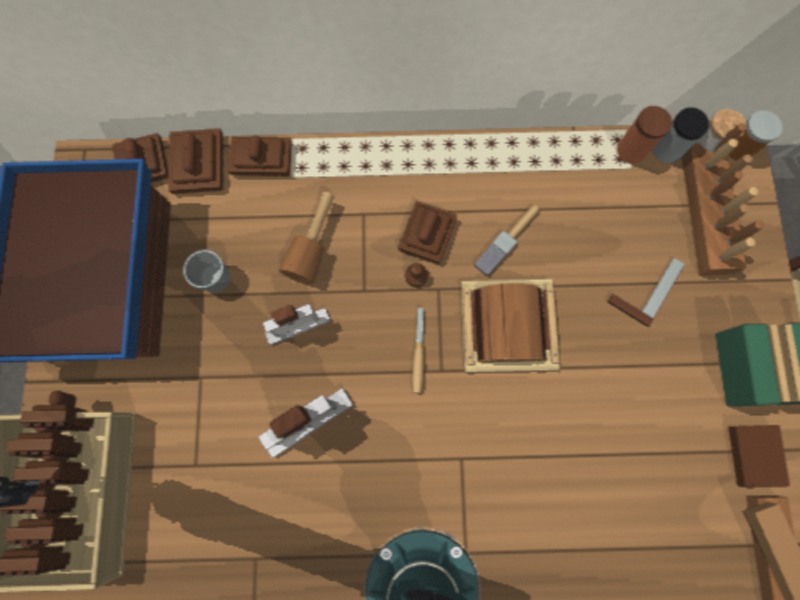

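The scene shows two gauges: a large one at scene (463,205) / top (305,425), and a small one at scene (518,275) / top (297,320). I'll measure both, along with the blank at top (510,325), and crop the gauges.

Run:
```python
from h import *
W=np.load('/tmp/top_W.npy');S=np.load('/tmp/scene_W.npy')
f=1.5625
def pix(u,v): return W[int(v/f),int(u/f)]
for nm,c in(('big',(305,425)),('small',(297,320)),):
    c0=pix(*c)
    for n,C in(('top',W),('scene',S)):
        P=C.reshape(-1,3);P=P[np.isfinite(P).all(1)]
        Q=P[(np.hypot(*(P[:,:2]-c0[:2]).T)<.11)&(P[:,2]>.008)]
        r=cv2.minAreaRect((Q[:,:2]*1000).astype(np.float32))
        g=Q[Q[:,2]>Q[:,2].max()-.006]; b=Q[Q[:,2]<.02]
        rg=cv2.minAreaRect((g[:,:2]*1000).astype(np.float32)); rb=cv2.minAreaRect((b[:,:2]*1000).astype(np.float32))
        print(nm,n,'h',Q[:,2].max().round(4),'rect',r,'grip',rg,len(g),'base',rb)
c0=pix(510,325)
for n,C in(('top',W),('scene',S)):
    P=C.reshape(-1,3);P=P[np.isfinite(P).all(1)]
    Q=P[(np.abs(P[:,:2]-c0[:2])<.14).all(1)]
    B=Q[(Q[:,2]>.012)]
    B=B[np.hypot(*(B[:,:2]-c0[:2]).T)<.145]
    A=Q[(Q[:,2]>.035)]
    print('blank',n,c0,cv2.minAreaRect((B[:,:2]*1000).astype(np.float32)),'slab',cv2.minAreaRect((A[:,:2]*1000).astype(np.float32)),A[:,2].max())
    # fit cylinder axis-horizontal r=.08
    from scipy.optimize import least_squares
    def res(p):
        x,y,z,a=p; n_=np.array([-np.sin(a),np.cos(a)])
        return np.hypot((A[:,:2]-[x,y])@n_,A[:,2]-z)-.08
    for a0 in(0,1.57):
        o=least_squares(res,[*A[:,:2].mean(0),-.012,a0],loss='soft_l1',f_scale=.002)
        print(o.x,o.cost)
a=np.load('/tmp/scene.npz')['im']; b=np.load('/tmp/top.npz')['im']
x=cv2.resize(a[90:210,270:370],(500,600),interpolation=cv2.INTER_CUBIC)
cv2.imwrite('pics/c.png',x[:,:,::-1])
```

```text
big top h 0.215 rect ((346.9704284667969, 238.04713439941406), (83.53409576416016, 193.98388671875), 31.902414321899414) grip ((328.9834289550781, 227.44699096679688), (29.552505493164062, 58.17859649658203), 34.11568832397461) 133 base ((347.2189636230469, 237.64785766601562), (83.53409576416016, 193.04327392578125), 31.902414321899414)
big scene h 0.216 rect ((338.3981018066406, 233.5717010498047), (141.9644012451172, 182.28765869140625), 60.397178649902344) grip ((330.33551025390625, 230.56143188476562), (30.72101402282715, 59.20741271972656), 32.82667922973633) 96 base ((338.3981018066406, 233.5717010498047), (141.9644012451172, 182.28765869140625), 60.397178649902344)
small top h 0.1551 rect ((573.749755859375, 266.72174072265625), (111.39012145996094, 144.4156951904297), 21.022306442260742) grip ((535.3710327148438, 253.2954559326172), (20.770328521728516, 39.6083869934082), 17.629369735717773) 53 base ((572.0467529296875, 269.0287170410156), (109.44607543945312, 139.8916778564453), 21.77922821044922)
small scene h 0.1551 rect ((533.3335571289062, 217.3578643798828), (182.76719
[... 424 characters left out ...]
b ((525.767822265625, -195.8541259765625), (162.0350799560547, 156.3013916015625), 0.17992380261421204) 0.07333267485178574
[ 0.61762129 -0.20807085 -0.0128733  -0.00207414] 0.003417586061127577
[ 3.49524396e+00 -2.14039984e-01 -1.28732969e-02 -2.07429646e-03] 0.003417586060492778
blank scene [ 0.51507483 -0.19833221  0.06563446] ((539.21044921875, -204.52748107910156), (200.23353576660156, 230.92274475097656), 89.69280242919922) slab ((527.4558715820312, -202.77462768554688), (159.2284393310547, 177.7269744873047), 81.05001068115234) 0.0751274614033337
[ 1.44456755 -0.20977074 -0.01065106 -0.00553627] 0.006096974384128243
[ 3.06887783 -0.21876383 -0.01065106 -0.00553641] 0.00609697438427779
```

View pics/c.png

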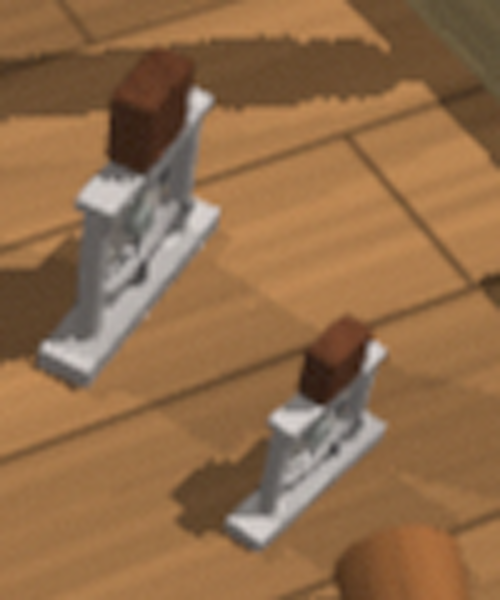

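The small gauge, at scene (518,275), measures about 150 mm high with a base of about 140 mm. The big one is about 210 mm, so the small one is the one meant. The crop shows its window and dark marks facing the camera, so its front points roughly to world +x. Next I'll look up the wrist camera mounting and work out the approach.

```bash
cat >> h.py <<'E'
from scipy.spatial.transform import Rotation as Ro
def frame(yaw,tilt=0):
    "tool pose pointing down with tool y at yaw (deg); tilt (rad) about tool y-axis dir"
    a=np.radians(yaw); y=np.array([np.cos(a),np.sin(a),0]); z=np.array([0,0,-1.]); x=np.cross(y,z)
    return Ro.from_rotvec(tilt*y).as_matrix()@np.c_[x,y,z]
def goto(pos,R,s=None):
    s=s or robot.state(); R0=s['eef_rot']
    print('shift',(R0.T@(np.array(pos)-s['position'])/.25).round(3),'turn',(Ro.from_matrix(R0.T@R).as_rotvec()/np.radians(45)).round(3))
E
python3 - <<'E'
from h import *
p=robot.camera_params('wrist');print(p)
goto([.536,.256,.26],frame(20))
goto([.536,.256,.26],frame(200))
E
```

```text
{'camera_matrix': array([[297.31863964,   0.        , 254.15856537],
       [  0.        , 297.31863964, 194.37747675],
       [  0.        ,   0.        ,   1.        ]]), 'T_tool_cam': array([[ 4.78849212e-04, -9.51892148e-01, -3.06432878e-01,
         7.93495400e-02],
       [ 9.99999876e-01,  4.97911093e-04,  1.59626883e-05,
         6.67393495e-04],
       [ 1.37381572e-04, -3.06432848e-01,  9.51892269e-01,
        -1.41412899e-01],
       [ 0.00000000e+00,  0.00000000e+00,  0.00000000e+00,
         1.00000000e+00]])}
shift [-1.656 -1.194 -0.116] turn [-2.000e-03  1.000e-03  1.105e+00]
shift [-1.656 -1.194 -0.116] turn [-2.000e-03 -3.000e-03 -2.895e+00]
```

```bash
cat >> h.py <<'E'
def viewpose(tgt,yawx,el,dist):
    "tool pose with camera on the side 'yawx'(deg) of tgt at elevation el, looking at it"
    T=np.array(robot.camera_params('wrist')['T_tool_cam']); a=np.radians(yawx); e=np.radians(el)
    h=np.array([np.cos(a),np.sin(a),0]); out=h*np.cos(e)+np.array([0,0,np.sin(e)])
    z=-out; y=np.cross(z,h); y/=np.linalg.norm(y) # tool y
    c=T[:3,2]; al=np.arctan2(-c[0],c[2])
    # rotate about tool y so that cam axis = z
    x=np.cross(y,z); Rc=np.c_[x,y,z]  # frame whose z is cam axis
    R=Rc@Ro.from_euler('y',al).as_matrix()
    cam=np.array(tgt)+dist*out
    return cam-R@T[:3,3],R
E
python3 - <<'E'
from h import *
P,R=viewpose([.535,.255,.06],20,42,.30)
print(P,R, R@np.array(robot.camera_params('wrist')['T_tool_cam'])[:3,2])
goto(P,R)
E
```

```text
[0.61304244 0.28411535 0.17832576] [[ 8.12518623e-01  3.42020143e-01 -4.72054773e-01]
 [ 2.95732594e-01 -9.39692621e-01 -1.71813886e-01]
 [-5.02350196e-01  4.14800569e-17 -8.64664259e-01]] [-0.69832225 -0.2541855  -0.66913061]
shift [-1.907 -0.981  0.21 ] turn [ 0.811 -0.295  3.015]
```

```bash
python3 -m inch '[[-0.24,-0.12,0,0,0,0.25],[-0.45,-0.24,0,0,0,0.5],[-0.7,-0.36,0,0,0,0.75],[-0.95,-0.5,0,0,0,1],[-0.95,-0.5,0,0,0,1],[-0.95,-0.5,0,0,0,1],[-0.95,-0.5,0,0,0,1],[-0.95,-0.5,0,0,0,1]]' 0.7
python3 - <<'E'
from h import *
P,R=viewpose([.535,.255,.06],20,42,.30)
goto(P,R)
E
```

```text
t: 1.1
position: [0.4285, 0.4829, 0.231]
eef_rot: [[-0.423, 0.906, -0.001], [0.906, 0.423, 0.001], [0.001, -0.001, -1.0]]
force: [-0.1, 0.9, 0.1]
opening: 0.0597
grasp_force: 0.0
shift [-1.036  0.332  0.209] turn [ 0.552 -0.508  2.058]
```

```bash
python3 -m inch '[[-0.2,0.1,0,0,0,0.24],[-0.4,0.2,0,0,0,0.48],[-0.6,0.25,0,0,0,0.72],[-0.8,0.28,0,0,0,0.96],[-1,0.33,0,0,0,1],[-1,0.33,0,0,0,1],[-1,0.33,0,0,0,1],[-1,0.33,0,0,0,1]]'
python3 - <<'E'
from h import *
P,R=viewpose([.535,.255,.06],20,42,.30)
goto(P,R)
E
```

```text
t: 2.1
position: [0.6088, 0.2909, 0.2309]
eef_rot: [[0.342, 0.94, -0.001], [0.94, -0.342, 0.001], [0.001, -0.002, -1.0]]
force: [1.0, -0.0, -1.0]
opening: 0.0596
grasp_force: 0.0
shift [-0.024  0.03   0.211] turn [ 0.29  -0.626  1.085]
```

```bash
python3 -m inch '[[0,0,0,0.05,-0.12,0.2],[0,0,0.05,0.1,-0.24,0.4],[0,0.03,0.1,0.16,-0.36,0.6],[-0.02,0.03,0.15,0.22,-0.48,0.8],[-0.02,0.03,0.21,0.27,-0.6,1],[-0.02,0.03,0.21,0.27,-0.6,1],[-0.02,0.03,0.21,0.27,-0.6,1],[-0.02,0.03,0.21,0.27,-0.6,1]]' 1
python3 - <<'E'
from h import *
im,d,p,s=grab('wrist')
cv2.imwrite('pics/d.png',cv2.resize(im,(800,600),interpolation=cv2.INTER_CUBIC)[:,:,::-1])
P,R=viewpose([.535,.255,.06],20,42,.30); goto(P,R,s); print(s['position'])
np.savez('/tmp/w1.npz',im=im,d=d,pos=s['position'],R=s['eef_rot'])
E
```

```text
t: 3.1
position: [0.6153, 0.2814, 0.1805]
eef_rot: [[0.801, 0.402, -0.444], [0.358, -0.916, -0.184], [-0.48, -0.012, -0.877]]
force: [-0.0, -0.3, 0.7]
opening: 0.0857
grasp_force: 0.0
shift [ 0.001 -0.007  0.01 ] turn [ 0.027 -0.032  0.079]
[0.61534808 0.28141735 0.18046201]
```

View pics/d.png

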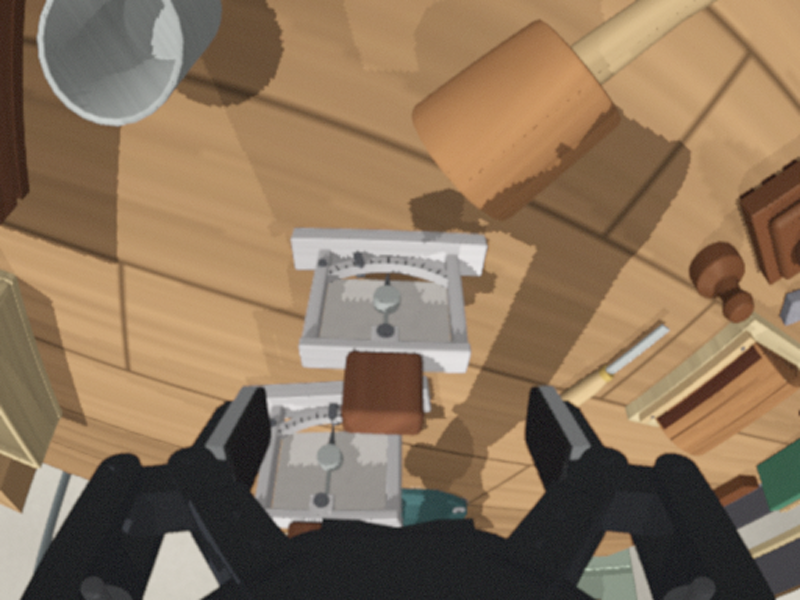

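The wrist picture, which appears upside down, shows the gauge front with its pivot at about (386,330). The pointer hangs to about (388,280), and the clip is at about (358,259) on the +y (left) side. The grip is at (383,390). I'll enlarge this part.

Run:
```python
from h import *
im=np.load('/tmp/w1.npz')['im']
x=cv2.resize(im[140:240,180:320],(784,560),interpolation=cv2.INTER_CUBIC)
cv2.imwrite('pics/e.png',x[:,:,::-1])
```

```text
(no output)
```

View pics/e.png

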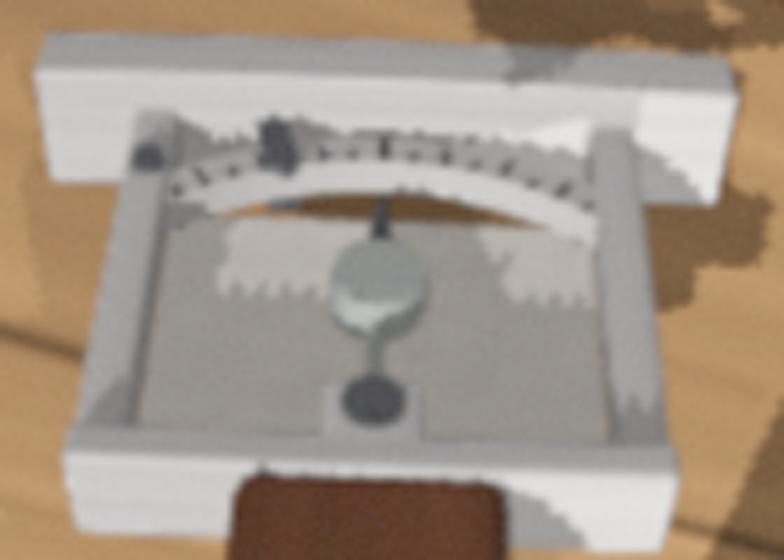

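```bash
cat > g.py <<'E'
from h import *
from scipy.optimize import least_squares
D=np.load('/tmp/w1.npz');R=D['R'];pos=D['pos']
p=robot.camera_params('wrist');K=np.array(p['camera_matrix']);T=np.array(p['T_tool_cam'])
def proj(W):
    C=((np.atleast_2d(W)-pos)@R-T[:3,3])@T[:3,:3]
    th=np.arctan2(np.hypot(C[:,0],C[:,1]),C[:,2]); ph=np.arctan2(C[:,1],C[:,0])
    return np.c_[K[0,2]+K[0,0]*th*np.cos(ph),K[1,2]+K[0,0]*th*np.sin(ph)]
def G(p,L): 
    a=p[2];M=np.array([[np.cos(a),-np.sin(a),0],[np.sin(a),np.cos(a),0],[0,0,1]])
    return np.array(L)@M.T+[p[0],p[1],p[3]]
px=lambda c:np.array(c,float)/5.6+[180,140]-.4
# base front face: top corners ((38..735) upper edge in crop is lower edge z=0 ), lower = z=.014
L=[[.015,.07,0],[.015,-.07,0],[.015,.07,.014],[.015,-.07,.014],[.015,.07,.014]]
obs=px([[48,35],[738,62],[36,72],[735,95],[36,72]])
L2=[[-.015,.07,.014],[-.015,-.07,.014],[.012,.022,.15],[.012,-.022,.15]]
obs2=px([[50,183],[718,203],[0,0],[0,0]])[:2]
LL=np.array(L[:4]+L2[:2]);OO=np.r_[obs[:4],obs2]
f=lambda q:(proj(G(q,LL))-OO).ravel()
o=least_squares(f,[.535,.255,.33,0.]);print('pose',o.x,np.degrees(o.x[2]),'res',f(o.x).round(1))
for nm,c in dict(pivot=(373,400),tip=(381,200),zero=(384,147),r1=(447,155),r2=(507,166),r3=(563,187),clip=(280,148),clip_in=(290,172),clip_out=(272,122),l1=(322,152),la=(245,160),lb=(203,173),lc=(177,185)).items():
    row=[nm]
    for x in(.003,.006,.010):
        h=lambda yz:(proj(G(o.x,[[x,yz[0],yz[1]]]))-px(c)).ravel()
        s=least_squares(h,[0,.05]).x
        row.append(((s*1000).round(1),np.hypot(s[0],.092-s[1]).round(4),np.degrees(np.arctan2(s[0],.092-s[1])).round(1)))
    print(*row)
E
python3 g.py
```

```text
pose [ 0.53619059  0.25672283  0.37685739 -0.00154468] 21.592337932388425 res [ 0.  -0.7 -1.2 -1.3 -0.1  0.3  1.   0.5  0.4  0.3 -0.2  0.8]
pivot (array([ 0.5, 85. ]), np.float64(0.0071), np.float64(4.4)) (array([ 0.5, 87.5]), np.float64(0.0045), np.float64(6.5)) (array([ 0.5, 90.9]), np.float64(0.0012), np.float64(23.3))
tip (array([ 0.5, 35. ]), np.float64(0.057), np.float64(0.5)) (array([ 0.5, 38.2]), np.float64(0.0538), np.float64(0.5)) (array([ 0.5, 42.5]), np.float64(0.0495), np.float64(0.5))
zero (array([ 0.3, 19.5]), np.float64(0.0725), np.float64(0.3)) (array([ 0.3, 23. ]), np.float64(0.069), np.float64(0.3)) (array([ 0.3, 27.5]), np.float64(0.0645), np.float64(0.3))
r1 (array([-12.1,  21.3]), np.float64(0.0718), np.float64(-9.7)) (array([-12. ,  24.7]), np.float64(0.0684), np.float64(-10.1)) (array([-11.8,  29.2]), np.float64(0.0639), np.float64(-10.6))
r2 (array([-23.9,  23.9]), np.float64(0.0722), np.float64(-19.3)) (array([-23.6,  27.2]), np.float64(0.0689), np.float64(-20.0)) (array([-23.2,  31.7]), np.float64(0.0646), np.float64(-21.0))
r3 (array([-34.7,  29.4]), np.fl
[... 753 characters left out ...]
at64(0.0715), np.float64(10.1)) (array([12.3, 25. ]), np.float64(0.0681), np.float64(10.4)) (array([12.1, 29.6]), np.float64(0.0636), np.float64(11.0))
la (array([27.5, 24.7]), np.float64(0.0727), np.float64(22.2)) (array([27.1, 28.1]), np.float64(0.0694), np.float64(23.0)) (array([26.6, 32.6]), np.float64(0.0651), np.float64(24.1))
lb (array([35.4, 28.9]), np.float64(0.0723), np.float64(29.2)) (array([34.8, 32.2]), np.float64(0.0692), np.float64(30.2)) (array([34.2, 36.6]), np.float64(0.0651), np.float64(31.7))
lc (array([40. , 32.5]), np.float64(0.0717), np.float64(34.0)) (array([39.5, 35.8]), np.float64(0.0687), np.float64(35.1)) (array([38.7, 40.1]), np.float64(0.0647), np.float64(36.7))
```

The ticks come out at 10, 20, 30 and 35° in the x = 6 mm plane, so the scale reading holds up. The clip stands at about 16.8° (0.293 rad). The gauge is at (0.536, 0.257) with a yaw of 21.6°.

Run:
```python
from h import *
goto([.536,.257,.23],frame(21.6))
goto([.58,.27,.25],frame(-25))
```

```text
shift [-0.384 -0.041 -0.015] turn [-0.499  0.495 -1.906]
shift [-0.263 -0.019 -0.173] turn [-0.243  0.604 -0.895]
```

```bash
python3 -m inch '[[-0.02,0,-0.17,-0.04,0.1,-0.16],[-0.06,0,-0.17,-0.08,0.2,-0.32],[-0.12,0,-0.17,-0.12,0.3,-0.48],[-0.18,0,-0.17,-0.16,0.42,-0.64],[-0.26,-0.02,-0.17,-0.24,0.6,-0.9],[-0.26,-0.02,-0.17,-0.24,0.6,-0.9],[-0.26,-0.02,-0.17,-0.24,0.6,-0.9],[-0.26,-0.02,-0.17,-0.24,0.6,-0.9]]' 0.8
python3 - <<'E'
from h import *
goto([.536,.257,.21],frame(21.6))
E
```

```text
t: 4.15
position: [0.5808, 0.2705, 0.2481]
eef_rot: [[0.421, 0.907, -0.006], [0.907, -0.421, -0.001], [-0.003, -0.005, -1.0]]
force: [0.0, -0.0, -0.2]
opening: 0.0683
grasp_force: 0.0
shift [-0.124 -0.139  0.153] turn [-0.007  0.002 -1.034]
```

```bash
python3 -m inch '[[-0.03,-0.03,0,0,0,-0.25],[-0.06,-0.07,0,0,0,-0.5],[-0.09,-0.1,0.05,0,0,-0.75],[-0.125,-0.14,0.1,0,0,-1],[-0.125,-0.14,0.15,0,0,-1],[-0.125,-0.14,0.15,0,0,-1],[-0.125,-0.14,0.15,0,0,-1],[-0.125,-0.14,0.15,0,0,-1]]'
python3 - <<'E'
from h import *
im,d,p,s=grab('wrist')
D=dict(pos=s['position'],R=s['eef_rot'])
cv2.imwrite('pics/f.png',cv2.resize(im,(800,600))[:,:,::-1])
goto([.536,.257,.112],frame(21.6)); print(s['q'])
E
```

```text
t: 5.15
position: [0.536, 0.2568, 0.2106]
eef_rot: [[-0.343, 0.939, -0.005], [0.939, 0.343, -0.001], [0.0, -0.005, -1.0]]
force: [-0.0, 0.5, -0.2]
opening: 0.0685
grasp_force: 0.0
shift [0.001 0.003 0.395] turn [-0.007 -0.001 -0.034]
[-0.74774411  0.46965467  0.3113098   1.93525364 -0.20165992  0.77171933
  0.02776987]
```

View pics/f.png

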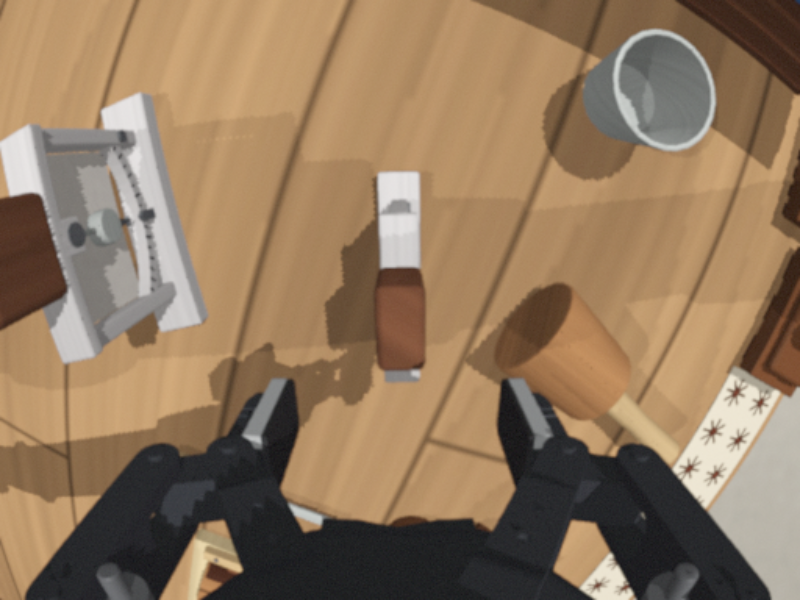

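The gauge grip at (400,320) is centred between the fingers (283 to 525) and square to them. I'll descend and close.

```bash
python3 -m inch '[[0,0,0.1,-0.007,0,-0.03],[0,0,0.2,-0.007,0,-0.03],[0,0,0.3,-0.007,0,-0.03],[0,0,0.36,-0.007,0,-0.03],[0,0,0.39,-0.007,0,-0.03],[0,0,0.39,-0.007,0,-0.03],[0,0,0.39,-0.007,0,-0.03],[0,0,0.39,-0.007,0,-0.03]]' && python3 -m inch '[[0,0,0,0,0,0],[0,0,0,0,0,0],[0,0,0,0,0,0],[0,0,0,0,0,0],[0,0,0,0,0,0],[0,0,0,0,0,0],[0,0,0,0,0,0],[0,0,0,0,0,0]]' 0
```

```text
t: 6.2
position: [0.5351, 0.2565, 0.1135]
eef_rot: [[-0.365, 0.931, 0.0], [0.931, 0.365, 0.001], [0.001, 0.001, -1.0]]
force: [-0.9, -0.0, -0.1]
opening: 0.0681
grasp_force: 0.0
t: 7.2
position: [0.5354, 0.2565, 0.113]
eef_rot: [[-0.365, 0.931, 0.0], [0.931, 0.365, 0.001], [0.001, 0.001, -1.0]]
force: [2.8, 1.2, 1.7]
opening: 0.0233
grasp_force: 59.8
```

```bash
python3 -m inch '[[0,0,-0.04,0,0,0],[0,0,-0.12,0,0,0],[0,0,-0.2,0,0,0],[0,0,-0.28,0,0,0],[0,0,-0.36,0,0,0],[0,0,-0.44,0,0,0],[0,0,-0.48,0,0,0],[0,0,-0.48,0,0,0]]'
python3 - <<'E'
from h import *
from scipy.spatial.transform import Rotation as Ro
th=.293
# final tool: tool y = world x(yaw 0), tilt rotation about world x by -th
R=frame(0,-th)
def fin(th,c,gap,xoff=0): # c: y of arc in gauge frame, gap above
    n=Ro.from_rotvec([-th,0,0]).as_matrix()
    o=np.array([.527,-.209,-.0118])+n@np.array([0,-c,.08+gap])
    return o+n@[0,0,.113]
print(fin(th,0,.04),fin(th,0,0))
goto(fin(th,0,.06),R)
goto([.53,-.05,.24],frame(0))
E
```

```text
t: 8.2
position: [0.534, 0.2559, 0.2327]
eef_rot: [[-0.366, 0.931, -0.002], [0.931, 0.366, 0.0], [0.001, -0.002, -1.0]]
force: [-0.2, -0.2, -4.6]
opening: 0.0235
grasp_force: 59.3
[ 0.527      -0.14170362  0.21126994] [ 0.527      -0.15325665  0.17297467]
shift [-1.449 -0.599  0.009] turn [ 0.067 -0.369  0.474]
shift [-1.133 -0.462 -0.029] turn [-0.003 -0.001  0.477]
```

```bash
python3 -m inch '[[-0.06,-0.02,0,0,0,0.05],[-0.18,-0.07,0,0,0,0.12],[-0.34,-0.14,0,0,0,0.2],[-0.5,-0.2,0,0,0,0.28],[-0.66,-0.27,0,0,0,0.36],[-0.82,-0.33,0,0,0,0.44],[-0.92,-0.37,0,0,0,0.48],[-0.95,-0.39,0,0,0,0.48]]'
python3 - <<'E'
from h import *
from scipy.spatial.transform import Rotation as Ro
th=.293
n=Ro.from_rotvec([-th,0,0]).as_matrix()
o=np.array([.527,-.209,-.0118])+n@np.array([0,0,.08+.05+.113])
goto(o,frame(0,-th)); print(robot.state()['q'])
E
```

```text
t: 9.2
position: [0.5292, -0.0055, 0.2325]
eef_rot: [[0.011, 1.0, -0.003], [1.0, -0.011, -0.001], [-0.001, -0.003, -1.0]]
force: [0.1, 0.3, -4.1]
opening: 0.0232
grasp_force: 59.4
shift [-0.533 -0.003  0.047] turn [-0.005 -0.371 -0.013]
[-0.42741161  0.37427599  0.45878142  2.06036493 -0.23534277  0.75920211
  0.16548874]
```

```bash
python3 -m inch '[[-0.05,0,-0.02,0,-0.03,0],[-0.15,0,-0.02,0,-0.08,0],[-0.25,0,0,0,-0.15,0],[-0.35,0,0,0,-0.22,0],[-0.45,0,0.02,0,-0.3,-0.01],[-0.51,0,0.04,-0.005,-0.35,-0.013],[-0.53,0,0.045,-0.005,-0.37,-0.013],[-0.53,0,0.045,-0.005,-0.37,-0.013]]'
python3 - <<'E'
from h import *
im,d,p,s=grab('scene'); x=im; 
cv2.imwrite('pics/g.png',cv2.resize(im[140:280,150:300],(643,600),interpolation=cv2.INTER_CUBIC)[:,:,::-1])
from scipy.spatial.transform import Rotation as Ro
th=.293
n=Ro.from_rotvec([-th,0,0]).as_matrix()
o=np.array([.527,-.209,-.0118])+n@np.array([0,0,.08+.0+.113])
goto(o,frame(0,-th)); print(s['force'],s['position'])
E
```

```text
t: 10.2
position: [0.5305, -0.1322, 0.2211]
eef_rot: [[-0.008, 1.0, 0.003], [0.958, 0.009, -0.286], [-0.286, 0.001, -0.958]]
force: [0.5, 0.7, -4.3]
opening: 0.0236
grasp_force: 59.3
shift [-0.026 -0.016  0.209] turn [ 0.005 -0.004  0.01 ]
[ 0.50215045  0.71882682 -4.26079064] [ 0.53046166 -0.13217122  0.22109991]
```

View pics/g.png

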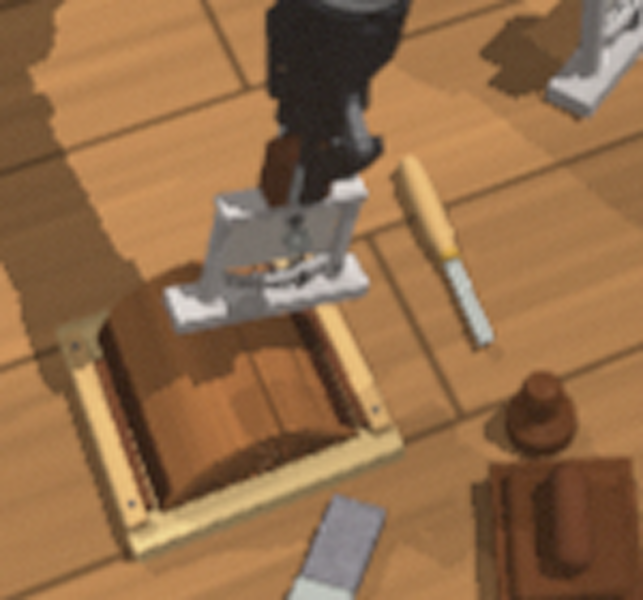

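The scene crop shows the gauge at (270,270) tilted the right way above the blank, with the +y (right) end low. I'll descend in small steps.

```bash
python3 -m inch '[[-0.01,0,0.03,0,0,0],[-0.02,-0.01,0.06,0,0,0],[-0.026,-0.016,0.09,0,0,0.01],[-0.026,-0.016,0.12,0,0,0.01],[-0.026,-0.016,0.14,0,0,0.01],[-0.026,-0.016,0.16,0,0,0.01],[-0.026,-0.016,0.17,0,0,0.01],[-0.026,-0.016,0.17,0,0,0.01]]'; python3 -m inch '[[0,0,0.004,0,0,0],[0,0,0.008,0,0,0],[0,0,0.012,0,0,0],[0,0,0.016,0,0,0],[0,0,0.02,0,0,0],[0,0,0.024,0,0,0],[0,0,0.026,0,0,0],[0,0,0.026,0,0,0]]'
```

```text
t: 11.25
position: [0.5266, -0.1514, 0.1824]
eef_rot: [[0.001, 1.0, 0.003], [0.958, 0.0, -0.286], [-0.286, 0.003, -0.958]]
force: [0.3, -0.3, -4.2]
opening: 0.0234
grasp_force: 59.4
t: 12.25
position: [0.5266, -0.1533, 0.1762]
eef_rot: [[0.001, 1.0, 0.003], [0.958, 0.0, -0.286], [-0.286, 0.003, -0.958]]
force: [0.2, -0.6, -3.9]
opening: 0.023
grasp_force: 59.4
```

```bash
python3 -m inch '[[0,0,0.002,0,0,0],[0,0,0.004,0,0,0],[0,0,0.006,0,0,0],[0,0,0.008,0,0,0],[0,0,0.008,0,0,0],[0,0,0.008,0,0,0],[0,0,0.008,0,0,0],[0,0,0.008,0,0,0]]'
```

```text
t: 13.25
position: [0.5267, -0.1538, 0.1744]
eef_rot: [[0.001, 1.0, 0.003], [0.958, 0.0, -0.286], [-0.286, 0.004, -0.958]]
force: [0.0, 0.2, -3.7]
opening: 0.0233
grasp_force: 59.4
```

```bash
python3 -m inch '[[0,0,0.002,0,0,0],[0,0,0.004,0,0,0],[0,0,0.004,0,0,0],[0,0,0.004,0,0,0],[0,0,0.004,0,0,0],[0,0,0.004,0,0,0],[0,0,0.004,0,0,0],[0,0,0.004,0,0,0]]'; python3 -m inch '[[0,0,0.002,0,0,0],[0,0,0.004,0,0,0],[0,0,0.004,0,0,0],[0,0,0.004,0,0,0],[0,0,0.004,0,0,0],[0,0,0.004,0,0,0],[0,0,0.004,0,0,0],[0,0,0.004,0,0,0]]'
```

```text
t: 14.25
position: [0.5268, -0.1541, 0.1736]
eef_rot: [[0.001, 1.0, 0.004], [0.958, 0.0, -0.286], [-0.286, 0.004, -0.958]]
force: [-0.9, 2.7, 3.2]
opening: 0.0239
grasp_force: 60.6
t: 15.25
position: [0.527, -0.1542, 0.1735]
eef_rot: [[0.001, 1.0, 0.004], [0.958, 0.0, -0.286], [-0.286, 0.004, -0.958]]
force: [-2.8, 5.5, 13.9]
opening: 0.023
grasp_force: 62.1
```

```bash
python3 -m inch '[[0,0,-0.001,0,0,0],[0,0,-0.002,0,0,0],[0,0,-0.003,0,0,0],[0,0,-0.003,0,0,0],[0,0,-0.003,0,0,0],[0,0,-0.003,0,0,0],[0,0,-0.003,0,0,0],[0,0,-0.003,0,0,0]]'
python3 - <<'E'
from h import *
ims=[grab('scene')[0].astype(float) for _ in range(6)]
a=np.mean(ims,0).astype(np.uint8)
np.save('/tmp/sc.npy',a)
cv2.imwrite('pics/h.png',cv2.resize(a[180:235,180:246],(720,600),interpolation=cv2.INTER_CUBIC)[:,:,::-1])
s=robot.state();print(s['force'],s['t'])
E
```

```text
t: 16.25
position: [0.5269, -0.1541, 0.1736]
eef_rot: [[0.001, 1.0, 0.004], [0.958, 0.0, -0.286], [-0.286, 0.004, -0.958]]
force: [-1.5, 3.3, 8.2]
opening: 0.0235
grasp_force: 60.7
[-1.54824739  3.01646454  6.1924667 ] 16.55
```

View pics/h.png

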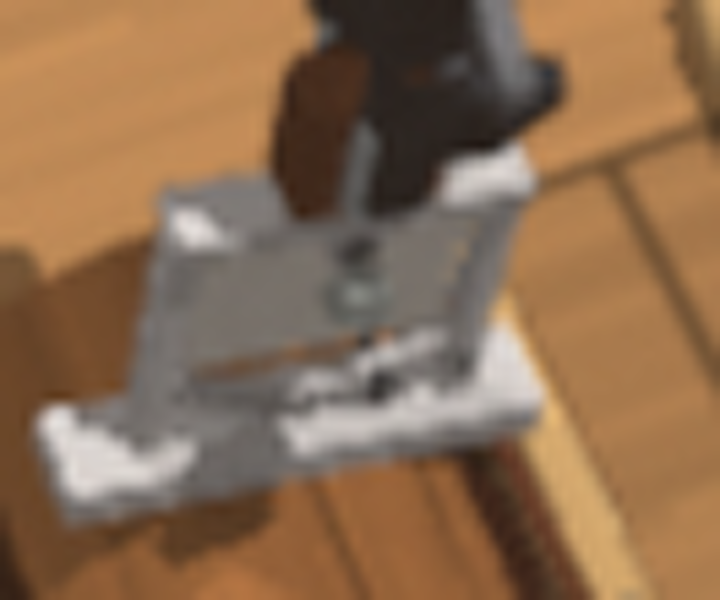

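Run:
```python
from h import *
from scipy.optimize import least_squares
p=robot.camera_params('scene');K=np.array(p['camera_matrix']);T=np.array(p['camera_from_world'])
s=robot.state()
def crop(W):
    C=np.atleast_2d(W)@T[:3,:3].T+T[:3,3];u=C@K.T;u=u[:,:2]/u[:,2:];return (u+.5-[180,180])*10.909-.5
def g(L,th,o,yaw=0): return np.array(L,float)@(Ro.from_euler('z',yaw)*Ro.from_rotvec([-th,0,0])).as_matrix().T+o
o=s['position']+s['eef_rot']@[0,0,.113]; print('origin',o)
L=dict(c1=[.015,-.07,0],c2=[.015,.07,0],c3=[.015,-.07,.014],c4=[.015,.07,.014],pivot=[.006,0,.092],tl=[.008,-.05,.106],tr=[.008,.05,.106],)
for th in(.27,.29,.31):
    print(th,{k:crop(g(v,th,o))[0].round() for k,v in L.items()})
    piv=g([.006,0,.092],th,o); print(' tip',crop(piv-[0,0,.062])[0].round(),{a:[crop(g([.008,r*np.sin(a),.092-r*np.cos(a)],th,o))[0].round() for r in(.062,.071)] for a in(.26,.293,.32)})
obs=np.array([[70,522],[540,425],[40,420],[535,392]])
names=['c1','c2']
f=lambda q:np.r_[(crop(g([L[k] for k in names],q[0],o+[q[3],q[1],q[2]],0))-obs[:2]).ravel(),q[3]*1e4]
r=least_squares(f,[.29,0,0,0]);print(r.x,r.fun)
```

```text
origin [ 0.52733917 -0.18645813  0.06530345]
0.27 {'c1': array([ 66., 532.]), 'c2': array([540., 429.]), 'c3': array([ 71., 501.]), 'c4': array([549., 399.]), 'pivot': array([347., 242.]), 'tl': array([174., 247.]), 'tr': array([534., 180.])}
 tip [372. 371.] {0.26: [array([372., 377.]), array([375., 395.])], 0.293: [array([379., 375.]), array([383., 392.])], 0.32: [array([385., 372.]), array([389., 390.])]}
0.29 {'c1': array([ 67., 529.]), 'c2': array([539., 432.]), 'c3': array([ 73., 498.]), 'c4': array([549., 402.]), 'pivot': array([354., 240.]), 'tl': array([183., 243.]), 'tr': array([540., 181.])}
 tip [378. 370.] {0.26: [array([374., 378.]), array([376., 396.])], 0.293: [array([381., 375.]), array([384., 393.])], 0.32: [array([387., 373.]), array([391., 390.])]}
0.31 {'c1': array([ 67., 526.]), 'c2': array([538., 435.]), 'c3': array([ 74., 494.]), 'c4': array([549., 405.]), 'pivot': array([360., 239.]), 'tl': array([191., 239.]), 'tr': array([547., 182.])}
 tip [384. 369.] {0.26: [array([376., 378.]), array([378., 396.])], 0.293: [array([383., 375.]), array([386., 393.])], 0.32: [array([389., 373.]), array([392., 391.])]}
[ 2.90589085e-01  1.00150100e-03  2.99810376e-03 -1.33221559e-05] [-1.68976602 -0.33398641  1.94405927  0.63104386 -0.13322156]
```

Independent checks agree. The base edge in the scene view fits a tilt of 0.291 rad, and the clip sits where 0.293 predicts. Contact on the blank is about 11 N, with its line at the middle of the base, so I'm handing in.

Run:
```python
from h import *
s=robot.state();print(s['force'],s['t']);print(robot.hand_in())
```

```text
[-1.54824739  3.01646454  6.1924667 ] 16.55
the job is handed in; nothing more can be done
None
```

I handed the job in with the arm still holding the gauge on the blank's crown: base tilted about 0.29 rad to match the clip (read as 0.293), pressing with roughly 11 N. No verdict came back.

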